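# Index a turned flange on the spring key of a carving jig

### The arm

A 6-joint arm with a two-finger parallel gripper is mounted at the origin on the work surface. World frame = base frame: x ahead of the robot, y to its left, z up, the work surface at z = 0. Lengths are in m, angles in rad, forces in N, time in s.
With the tool pointing down it reaches from about 0.3 to 0.775 m from the base axis. Payload 14.6 kg.
Tool frame: the origin (TCP) lies at the very end of the fingers, on their centre line; the grasp point (between the pads) lies 19 mm behind it; y points along the fingers, z is the direction in which the jaws open and shut, and the axes are right-handed (so a half turn about y gives the same grasp; the last joint's range is limited). The gripper opens to 94 mm and grips with 3 to 60 N. Pads are 16 mm wide; open, the fingers measure 119 mm over their backs; the gripper's body (75 mm by 177 mm) begins 78 mm behind the grasp point.
Start: joints at [1.08, 0.3, 1.521, -0, 1.321, -0.067], TCP at [0.226, 0.501, 0.205] pointing down, gripper open.
Joint ranges: [-3.03, 3.03], [-0.79, 2.21], [0.23, 2.52], [-1.04, 4.18], [0, 3.07], [-2.55, 2.55]. Speed limits (rad/s): [2.22, 2.22, 2.57, 3.14, 3.14, 3.14].

### API

Orientations are given as [roll, pitch, yaw] about the fixed x, y, z axes, in that order (R = Rz(yaw) Ry(pitch) Rx(roll)).
In Python, from station import get_obs, camera, job gives the robot as it stands.
- The arm moves only by the tool step_arm, never from a script. Its argument "targets" is a list of rows, each a list of 6 numbers: the shift along the tool's x, y, z in mm, then the turn, a rotation vector about the tool's x, y, z in degrees. In form: [[dx, dy, dz, rx, ry, rz], ...]. A call has 1 to 12 rows; each row shifts and turns the commanded pose from where the row before left it, along the tool's axes as they then stand; what a row does not reach is not made up. A row lasts 1/8 s, in which the tool goes at most 62.5 mm and 10.7 degrees, less where a joint would pass 70% of its speed; a pose out of reach is approached as far as the arm can. A call is refused whole if a number of a shift passes 62.5 or a number of a turn 10.7, either way. A call with a gripper value outside its range is refused whole. "gripper" is the opening, from -1 (shut) to 1 (fully open), set as the call begins (left out, the last holds). The fingers move at their own pace and stop on an object; "squeeze" is the grip in N (left out, the last holds). Time passes only in rows, so rows that do not move let the fingers close. It gives the time, the measured TCP pose, the force and the opening at its end, in the units of the state.
- get_obs(): the state, without advancing time (a new reading comes with each control period).
- camera(name): name is "side" or "top" or "wrist"; returns a dict with "pixels" (400x640x3 uint8, red, green, blue), "intrinsics" (3x3 intrinsics, pixels), "R" (3x3) and "t" (3): a world point X has camera coordinates R X + t; the wrist camera has in their place "tool_from_camera" (4x4, takes a point from camera to tool coordinates, whose origin is the TCP and whose axes are the tool frame's). Camera axes: x right, y down, z forward; pixel columns grow to the right and rows downward; lengths in m; the calibration is good to about 2 mm. A picture is of the moment at which its call begins: read the wrist's pose just before it. There is no depth.
- job.hand_in(): hands the job in, once; it reports no verdict.
The state is a dict: "time_s": time; "qpos": joint angles; "joint_vel": joint speeds; "tau": joint torques, N m; "ee_pos": TCP position; "eef_rot": TCP orientation; "force": force on the tool from outside, world axes, zero at the start; "moment": the same for the moment, N m; "grip_width": finger opening in m.
Only numpy, scipy, OpenCV 4.12 (cv2) and the standard library are available. Lean on these libraries where they do the work, as an engineer would, in place of code of your own. Each camera call takes 0.05 s, during which the arm holds its last target.

### The job

Pull the yellow-stemmed chock out of the jig and put it in the steel tray, so that the brass spring key comes to rest on the flange's rim. Then push the wooden flange round by an ear on its edge, with closed fingers and gently (never more than 15 N), until you feel the key drop fully home into the notch. Leave the flange flat on the jig and the other things on the bench as they are.

Things in the scene. Friction and masses are not known exactly. Their poses are not given: they have to be found in the camera images.
- jig: Plywood indexing jig, fixed to the bench. Origin at bench level on the axis of its upright steel spindle (30 mm diameter, top 70 mm above the bench); its x axis points from the spindle to the middle of the cheeks, and roughly to the brass spring key, whose blue housing has been clamped anywhere up to 7.5 degrees to either side of it (not measured: to be felt or seen). The base board, 20 mm thick, reaches from x = -100 to +160 mm and 100 mm to either side.
- cheeks (a point): Point midway between the tops (62 mm above the bench) of the jig's two blue guide cheeks, 84 mm along the jig's x. Each cheek is 8 mm along x and spans 25 to 33 mm to its side, with a ledge 42 mm above the bench behind it; the key runs between them.
- flange: Dark turned wooden flange, about 0.35 kg: disc 120 mm diameter, 28 mm thick, loose round the spindle (33 mm bore), dragging on the board. Origin at the centre of its underside, 20 mm above the bench; x axis points out through its notch. At the start the notch is 34 to 86 degrees counter-clockwise (from above) of the jig's x axis, so it must be turned clockwise.
- notch (a point): Mouth of the flange's only notch, on the rim at mid-height, marked by a white line on the flange's top. The notch is 20 mm wide and 19 mm deep, cut through from top to bottom.
- ear_a (a point): The flange's ear 125 degrees counter-clockwise (from above) of the notch; point on its middle line 70 mm from the flange's axis, 12 mm above its underside. The ear is 22 mm wide, 24 mm high, flat-sided from radius 60 to 79 mm and round-ended to 90 mm.
- ear_b (a point): The same point on the flange's other, equal ear, 125 degrees clockwise of the notch.
- chock: Loose wooden chock (50 g): pale block 15 mm (x) by 66 mm (y) by 24 mm high, with a yellow round stem on top, 20 mm diameter, 36 mm long. Origin at the centre of its underside, z along the stem. It starts on the jig's ledges, 42 mm above the bench, pinched by 4 N between the cheeks and the key's upright brass pin (12 mm diameter, top 64 mm above the bench); pulls straight up.
- tray: Fixed dark steel open tray, 170 mm (x) by 140 mm (y) outside, 30 mm high, walls and floor 5 mm. Origin at the centre of its underside.
- key (a joint): Travel (m) of the brass spring key (18 mm wide, 26 to 42 mm above the bench, red nose) towards the spindle: 0 held back by the chock, about 0.012 with its nose on the flange's round rim, 0.030 fully home in the notch. It presses with about 3.5 N on the rim, 2.4 N at home. It enters only within about 1 mm and then locks the flange: pushing on makes the force climb sharply, and a side push can pinch it half way.
- finial: a loose dark turned wooden finial standing upright, 64 mm across and 122 mm tall, origin at the centre of its foot; bystander
- chisel_red: a loose wood chisel with a red handle, 230 mm long and 24 mm high, lying on the bench, origin under the handle's front half, x along it to the blade; bystander
- chisel_blue: the same chisel with a blue handle; bystander
- mallet: a loose hammer lying on the bench, about 300 mm long; bystander
- glue: a loose yellow bottle, 64 mm across, 170 mm tall, origin at the centre of its foot; bystander
- offcut: a loose pale wooden offcut, 160 x 60 x 40 mm, origin at the centre of its underside; bystander
There are look-alikes about, which are no part of the job. Of the things that look like the chock, the smaller one is meant. There is more than one size of the tray; the one meant has the size given above.

How it is judged:
On the way:
1. the chock lies in the tray while the key rests on the flange's round rim, not in the notch (x of chock in the frame of tray between -0.078 and 0.078 m and y of chock in the frame of tray between -0.063 and 0.063 m and z of chock in the frame of tray below 0.03 m and linear speed of chock below 0.02 m/s and value of joint key between 0.008 and 0.017 m), for 0.2 s.
At the end, for the whole second after the job is handed in: The key is fully home in the notch (travel over 26.5 mm of 30), the flange's notch points within 0.17 rad of the jig's x axis, the flange lies flat on the board (within 2.5 mm, 0.04 rad) and still, and the chock lies at rest inside the tray (x of chock in the frame of tray between -0.078 and 0.078 m and y of chock in the frame of tray between -0.063 and 0.063 m and z of chock in the frame of tray below 0.03 m and linear speed of chock below 0.02 m/s and z of flange in the frame of jig below 0.0225 m and angle between flange's own z axis and vertical below 0.04 rad and value of joint key above 0.0265 m and angle between the x axis of flange and the x axis of jig, either way round below 0.17 rad and angular speed of flange below 0.05 rad/s); the robot touches nothing.
It fails at once if the robot presses on the flange with more than 15 N (contact force between any of the arm, the fingers and flange above 15 N).
It fails at once if the flange is lifted off the board by more than 8 mm (z of flange in the frame of jig above 0.028 m).
It fails at once if another loose thing on the bench is moved by more than 20 mm (distance of any of finial, chisel_red, chisel_blue, mallet, glue, offcut from where it was at the start of the episode above 0.02 m).
It also fails if it takes over 67 s, if anything falls off the work surface, if the arm or the gripper's body presses on something with over 40 N, if the wrist force passes 120 N, or if a joint passes its speed limit or range.

## Working session

There is one attempt and no reset: what is moved stays moved. The work goes in short steps, Python scripts to look and compute and a tool call to move; the robot and the scene stay as the last step left them, time stands still between calls to the robot, and variables do not carry over. Pictures are saved under pics/ and viewed, and the job is handed in when it is done.

Besides the shell and the picture viewer there is one more tool, called after ">>>" as name(argument=value, ...) on one line, values as JSON. step_arm: Moves the arm, as the interface text tells. Its arguments: {"type":"object","properties":{"targets":{"type":"array","items":{"type":"array","items":{"type":"number"}}},"gripper":{"type":"number"},"squeeze":{"type":"number"}},"required":["targets"]}

```bash
ls; mkdir -p pics; python3 - <<'E'
from station import get_obs,camera
import cv2,pickle
o=get_obs();print(o)
for n in ["side","top","wrist"]:
    c=camera(n);pickle.dump(c,open(f"pics/{n}0.pkl","wb"))
    cv2.imwrite(f"pics/{n}0.png",c["pixels"][:,:,::-1]);print(n,c["intrinsics"],c.get("R"),c.get("t"),c.get("tool_from_camera"))
E
```

```text
pics
{'time_s': 0.0, 'qpos': array([ 1.08037902e+00,  3.00459695e-01,  1.52157599e+00,  1.60809771e-05,
        1.32071231e+00, -6.66165561e-02]), 'joint_vel': array([-2.83483732e-05,  4.42483717e-04,  4.96091756e-05,  1.71419245e-03,
       -2.89633396e-04,  1.17557600e-03]), 'tau': array([ 6.61673166e-04, -5.31818032e+01, -3.52738237e+01,  7.08974758e-02,
        2.44608312e-02, -1.24627986e-04]), 'ee_pos': array([0.22605791, 0.50110639, 0.20489474]), 'eef_rot': array([-1.57194807e+00,  9.24495812e-05, -4.23804793e-01]), 'force': array([ 0.60757257,  0.15661121, -0.48864804]), 'moment': array([-0.00875306,  0.01970944, -0.05341623]), 'grip_width': 0.09402240860866704}
side [[416.71116173   0.         326.70504641]
 [  0.         416.71116173 209.19095308]
 [  0.           0.           1.        ]] [[ 0.99643151 -0.08134005 -0.02253963]
 [-0.06616874 -0.58698875 -0.80688655]
 [ 0.05240169  0.8054986  -0.59027626]] [-0.51398819  0.09031081  1.37222902] None
top [[383.07100107   0.         310.39467383]
 [  0.         383.07100107 202.04262675]
 [  0.           0.           1.        ]] [[ 2.67232241e-02 -9.99642864e-01 -1.17435562e-04]
 [-9.81962723e-01 -2.62285876e-02 -1.87246555e-01]
 [ 1.87176602e-01  5.11914899e-03 -9.82312941e-01]] [0.01561257 0.53452659 1.08286672] None
wrist [[301.93736034   0.         320.21744144]
 [  0.         301.93736034 197.4226636 ]
 [  0.           0.           1.        ]] None None [[ 6.95461400e-04  9.65548478e-01  2.60222316e-01 -7.57440536e-02]
 [-1.82606670e-05 -2.60222367e-01  9.65548714e-01 -1.78292700e-01]
 [ 9.99999758e-01 -6.76253693e-04 -1.63343052e-04 -1.69899725e-04]
 [ 0.00000000e+00  0.00000000e+00  0.00000000e+00  1.00000000e+00]]
```

View pics/top0.png

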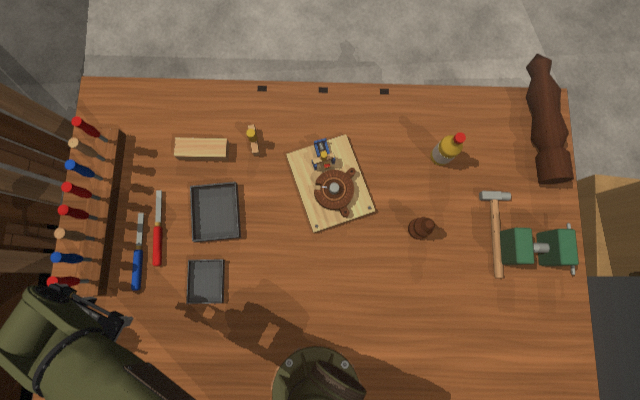

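View pics/side0.png

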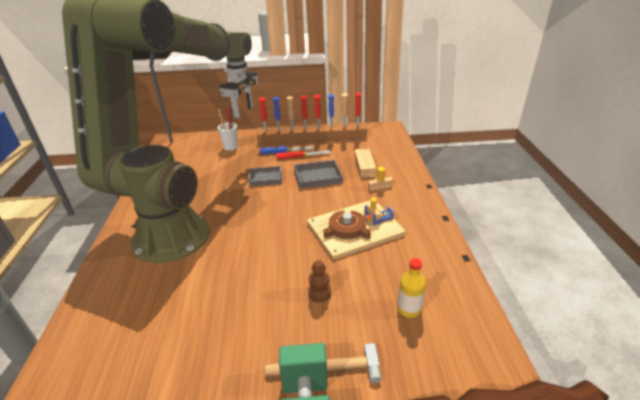

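View pics/wrist0.png

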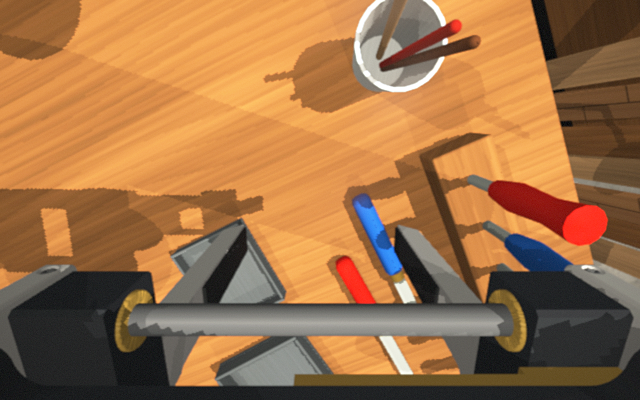

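```bash
cat > h.py <<'E'
import numpy as np,cv2,pickle
from scipy.spatial.transform import Rotation as Rot
def ray(c,u,v,o=None):
    K=c["intrinsics"];d=np.linalg.inv(K)@np.array([u,v,1.])
    if "R" in c and c.get("R") is not None:
        R,t=np.array(c["R"]),np.array(c["t"]);return -R.T@t,R.T@d
    T=np.array(c["tool_from_camera"]);Rw=Rot.from_euler("xyz",o["eef_rot"]).as_matrix()
    return Rw@T[:3,3]+o["ee_pos"],Rw@T[:3,:3]@d
def onz(c,u,v,z,o=None):
    p,d=ray(c,u,v,o);return p+d*(z-p[2])/d[2]
def proj(c,X,o=None):
    X=np.atleast_2d(X)
    if c.get("R") is not None: P=X@np.array(c["R"]).T+c["t"]
    else:
        T=np.array(c["tool_from_camera"]);Rw=Rot.from_euler("xyz",o["eef_rot"]).as_matrix()
        P=((X-o["ee_pos"])@Rw-T[:3,3])@T[:3,:3]
    q=P@np.array(c["intrinsics"]).T;return q[:,:2]/q[:,2:]
E
python3 - <<'E'
from h import *
c=pickle.load(open("pics/top0.pkl","rb"));im=c["pixels"][:,:,::-1]
cv2.imwrite("pics/topz.png",cv2.resize(im[125:240,280:385],None,fx=5.2,fy=5.2,interpolation=cv2.INTER_CUBIC))
cv2.imwrite("pics/topt.png",cv2.resize(im[115:315,120:280],None,fx=3,fy=3,interpolation=cv2.INTER_CUBIC))
s=pickle.load(open("pics/side0.pkl","rb"));im=s["pixels"][:,:,::-1]
cv2.imwrite("pics/sidez.png",cv2.resize(im[150:260,240:410],None,fx=4.5,fy=4.5,interpolation=cv2.INTER_CUBIC))
E
```

```text
(no output)
```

View pics/topz.png

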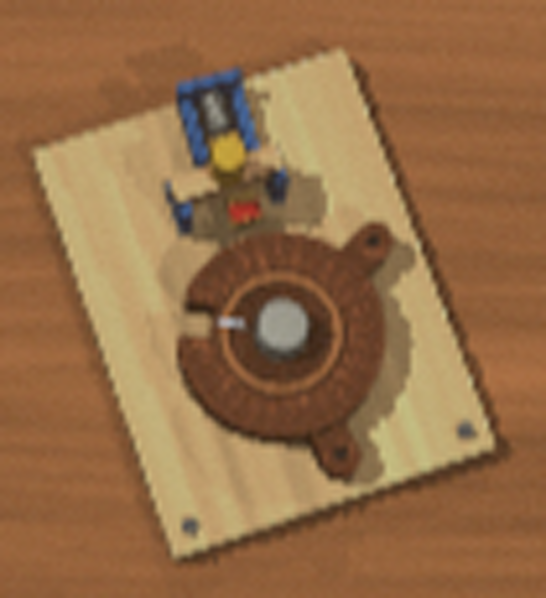

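View pics/sidez.png

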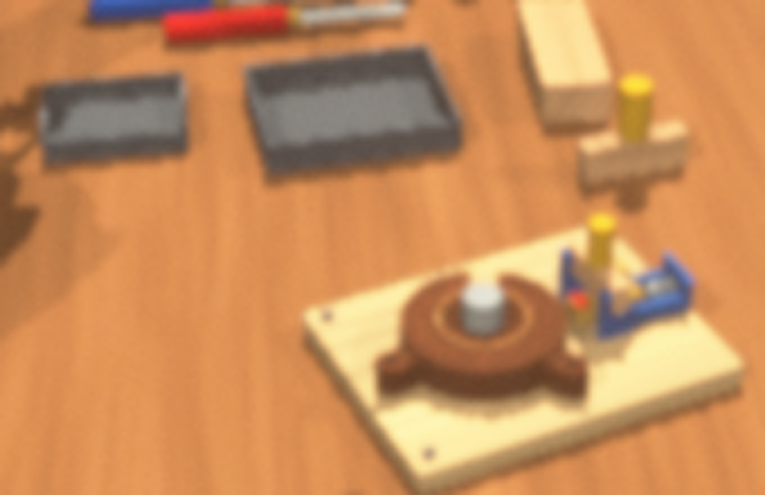

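View pics/topt.png

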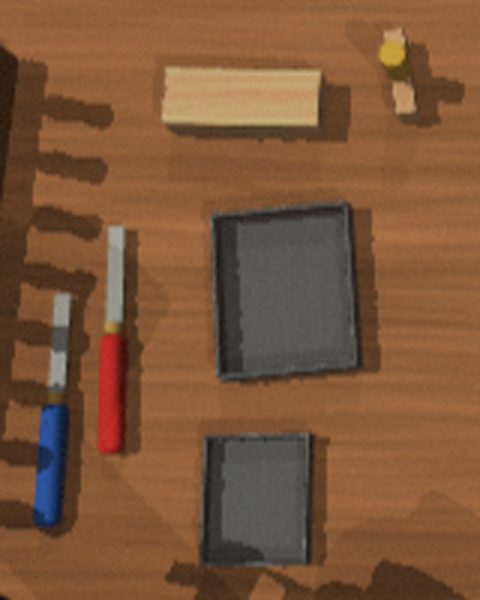

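```bash
python3 - <<'E'
from h import *
c=pickle.load(open("pics/top0.pkl","rb"));s=pickle.load(open("pics/side0.pkl","rb"))
z=lambda u,v:(280+(u+.5)/5.2-.5,125+(v+.5)/5.2-.5)
# tray corners z=.03
for nm,cs in dict(big=[(212,214),(348,203),(357,367),(221,379)],small=[(207,435),(312,434),(309,563),(203,563)]).items():
    P=[onz(c,120+(u+.5)/3-.5,115+(v+.5)/3-.5,.03) for u,v in cs]
    P=np.array(P);print(nm,np.round(P,3).tolist(),"sides",[round(np.linalg.norm(P[i]-P[i-1]),3) for i in range(4)],"c",P.mean(0))
B=[(35,152),(343,48),(497,445),(178,558)]
P=np.array([onz(c,*z(*b),.02) for b in B]);print("board",P.round(3).tolist(),[round(np.linalg.norm(P[i]-P[i-1]),3) for i in range(4)])
# jig x axis from board: from back edge (2,3) to front edge (0,1)
m=lambda a,b:(P[a]+P[b])/2
ax=m(0,1)-m(2,3);ya=m(0,3)-m(1,2);print("yaw",np.degrees(np.arctan2(ax[1],ax[0])),np.degrees(np.arctan2(-ya[0],ya[1])))
print("spindle from board", m(2,3)+ax/np.linalg.norm(ax)*.1)
print("spindle top",onz(c,*z(283,325),.07))
print("stem top",onz(c,*z(230,150),.102))
print("nose",onz(c,*z(245,211),.042))
print("notch line",onz(c,*z(232,323),.048),"mouth",onz(c,*z(187,324),.048))
print("ears",onz(c,*z(374,241),.044),onz(c,*z(341,453),.044))
print("cheeks",onz(c,*z(277,183),.062),onz(c,*z(180,212),.062))
# stem triangulate with side
zs=lambda u,v:(240+(u+.5)/4.5-.5,150+(v+.5)/4.5-.5)
print("stem side",onz(s,*zs(602,222),.102),"spindle side",onz(s,*zs(484,292),.07))
E
```

```text
big [[0.578, 0.396, 0.03], [0.593, 0.259, 0.03], [0.427, 0.24, 0.03], [0.411, 0.373, 0.03]] sides [np.float64(0.168), np.float64(0.138), np.float64(0.167), np.float64(0.134)] c [0.50216334 0.31677244 0.03      ]
small [[0.357, 0.382, 0.03], [0.36, 0.279, 0.03], [0.238, 0.274, 0.03], [0.235, 0.375, 0.03]] sides [np.float64(0.121), np.float64(0.102), np.float64(0.122), np.float64(0.101)] c [0.29761336 0.32757866 0.03      ]
board [[0.691, 0.109, 0.02], [0.761, -0.075, 0.02], [0.52, -0.167, 0.02], [0.449, 0.017, 0.02]] [np.float64(0.258), np.float64(0.197), np.float64(0.258), np.float64(0.197)]
yaw 20.830644077236194 21.043685980955278
spindle from board [ 0.57791576 -0.03910256  0.02      ]
spindle top [ 0.57659221 -0.03818604  0.07      ]
stem top [ 0.66815544 -0.00538739  0.102     ]
nose [ 0.65080362 -0.01655903  0.042     ]
notch line [ 0.58211361 -0.01012573  0.048     ] mouth [0.58083408 0.01570857 0.048     ]
ears [ 0.63413702 -0.09178231  0.044     ] [ 0.50876547 -0.07382218  0.044     ]
cheeks [ 0.66212766 -0.03392013  0.062     ] [0.64334798 0.02142164 0.062     ]
stem side [ 0.66864185 -0.00548676  0.102     ] spindle side [ 0.58004752 -0.03666092  0.07      ]
```

>>> step_arm(targets=[[50, 0, -23, 0, 0, 0], [51, 0, -23, 0, 0, 0], [51, 0, -23, 0, 0, 0], [51, 0, -23, 0, 0, 0], [51, 0, -23, 0, 0, 0], [51, 0, -23, 0, 0, 0], [51, 0, -24, 0, 0, 0], [51, 0, -24, 0, 0, 0], [51, 0, -24, 0, 0, 0], [51, 0, -24, 0, 0, 0], [51, 0, -23, 0, 0, 0], [51, 0, -23, 0, 0, 0]])

```text
time_s: 1.65
ee_pos: [0.6689, -0.0067, 0.2052]
eef_rot: [-1.571, 0.0, -0.424]
force: [-0.0, 0.3, 0.8]
grip_width: 0.0942
```

>>> step_arm(targets=[[0, 0, 0, 0, -9, 0], [0, 0, 0, 0, -9, 0], [0, 0, 0, 0, -9, 0], [0, 0, 0, 0, -9, 0], [0, 0, 0, 0, -9, 0], [0, 0, 0, 0, 0, 0], [0, 0, 0, 0, 0, 0]])

```text
time_s: 2.52
ee_pos: [0.6679, -0.0051, 0.2053]
eef_rot: [-1.571, 0.0, 0.358]
force: [0.6, 0.5, -0.5]
grip_width: 0.0943
```

```bash
cat > snap.py <<'E'
import sys
from h import *
from station import get_obs,camera
n,i=sys.argv[1:3]
o=get_obs();c=camera(n);pickle.dump((c,o),open(f"pics/{n}{i}.pkl","wb"))
cv2.imwrite(f"pics/{n}{i}.png",c["pixels"][:,:,::-1])
print({k:np.round(o[k],4) for k in("time_s","ee_pos","eef_rot","force","moment","grip_width","qpos")})
E
python3 snap.py wrist 1
```

```text
{'time_s': np.float64(2.525), 'ee_pos': array([ 0.6679, -0.0051,  0.2053]), 'eef_rot': array([-1.5706e+00,  3.0000e-04,  3.5810e-01]), 'force': array([ 0.6269,  0.4572, -0.4541]), 'moment': array([ 0.0664,  0.03  , -0.0329]), 'grip_width': np.float64(0.0943), 'qpos': array([-0.0625,  0.5714,  1.1375,  0.    ,  1.433 , -1.9914])}
```

View pics/wrist1.png

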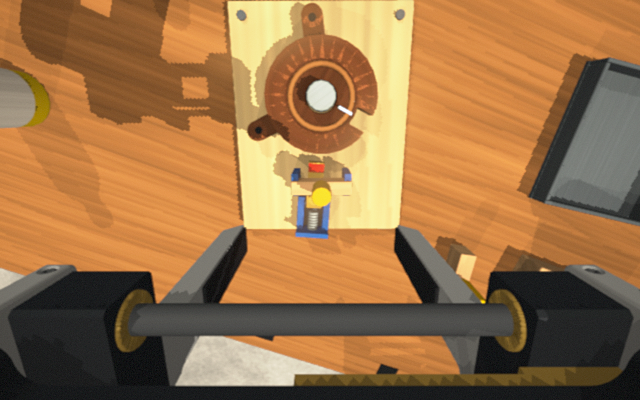

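```bash
python3 - <<'E'
from h import *
c,o=pickle.load(open("pics/wrist1.pkl","rb"))
im=c["pixels"][:,:,::-1]
cv2.imwrite("pics/w1z.png",cv2.resize(im[0:245,225:415],None,fx=3.2,fy=2.4*4/3*1,interpolation=cv2.INTER_CUBIC)[:780])
cv2.imwrite("pics/w1k.png",cv2.resize(im[145:245,270:370],None,fx=6,fy=6,interpolation=cv2.INTER_CUBIC))
hsv=cv2.cvtColor(im,cv2.COLOR_BGR2HSV)
def blob(lo,hi,roi,z,nm):
    m=cv2.inRange(hsv,lo,hi);k=np.zeros_like(m);x0,y0,x1,y1=roi;k[y0:y1,x0:x1]=m[y0:y1,x0:x1]
    n,l,st,ce=cv2.connectedComponentsWithStats(k)
    for i in range(1,n):
        if st[i,4]>25: print(nm,st[i],ce[i].round(1),onz(c,*ce[i],z,o).round(4))
blob((22,150,120),(34,255,255),(280,170,360,215),.102,"stem")
blob((0,200,130),(8,255,255),(290,155,340,180),.042,"nose")
blob((100,120,40),(125,255,255),(280,160,360,245),.045,"blue")
blob((0,0,150),(180,40,255),(300,70,345,115),.07,"spindle")
blob((0,0,170),(180,60,255),(333,95,360,120),.048,"line")
for nm,p,z in[("earA",(312,17),.044),("earB",(258,130),.044)]: print(nm,onz(c,*p,z,o))
for p in [(228,0),(411,0),(247,229),(399,229)]: print(onz(c,*p,.02,o).round(4))
E
```

```text
stem [308 188  24  19 327] [319.7 197.3] [ 0.668  -0.0056  0.102 ]
nose [309 163  14   9  78] [315.6 166.9] [ 0.6512 -0.017   0.042 ]
blue [298 201   5  25  69] [299.5 214.9] [ 0.7109 -0.0152  0.045 ]
blue [322 217   6  13  54] [324.6 223. ] [0.71   0.0162 0.045 ]
blue [296 233  31   5 113] [311.9 234.7] [0.7293 0.0071 0.045 ]
spindle [307  80  29  31 695] [320.9  95.2] [ 0.578 -0.038  0.07 ]
spindle [338 105   7   8  32] [341.2 108.1] [ 0.5824 -0.0148  0.07  ]
line [338 105  15  11  63] [345.  110.1] [ 0.5818 -0.009   0.048 ]
earA [ 0.50987189 -0.07298971  0.044     ]
earB [ 0.634655   -0.09055401  0.044     ]
[ 0.5198 -0.1649  0.02  ]
[0.4519 0.0169 0.02  ]
[ 0.7608 -0.0708  0.02  ]
[0.6926 0.1119 0.02  ]
```

View pics/w1k.png

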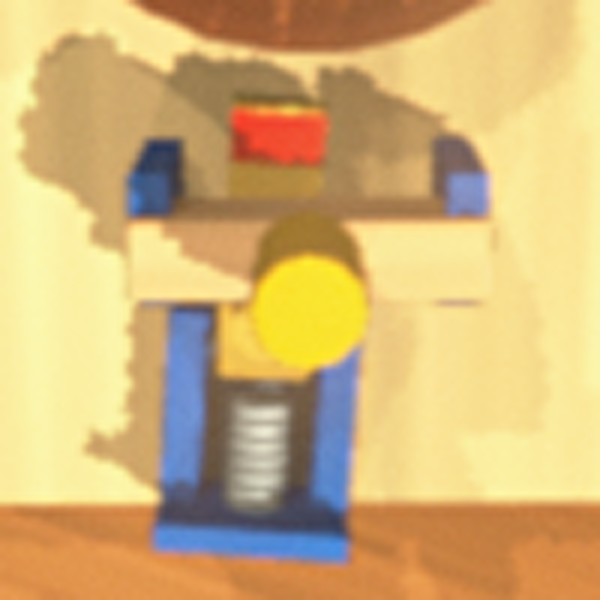

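View pics/w1z.png

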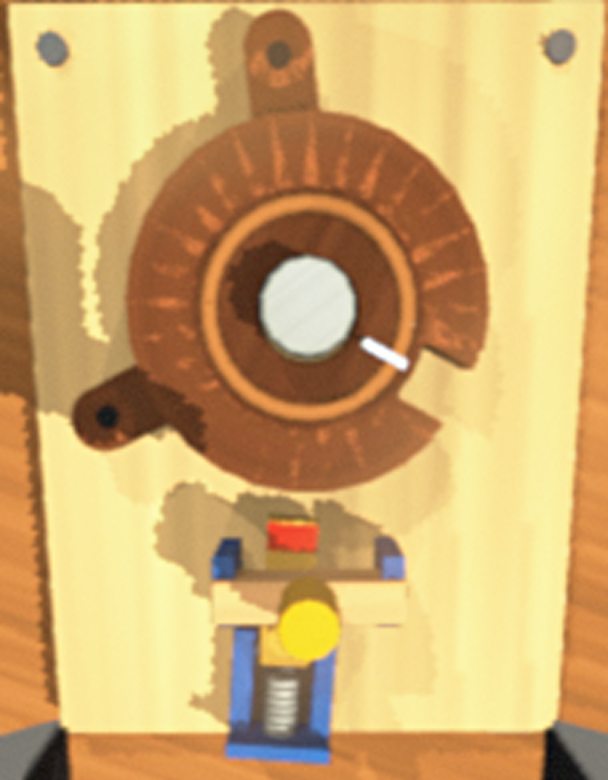

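>>> step_arm(targets=[[0, 30, 0, 0, -0.7, 0], [0, 30, 0, 0, 0, 0], [0, 30, 0, 0, 0, 0], [0, 25, 0, 0, 0, 0], [0, 12, 0, 0, 0, 0], [0, 6, 0, 0, 0, 0], [0, 0, 0, 0, 0, 0]], gripper=0.2)

```text
time_s: 3.45
ee_pos: [0.6682, -0.0052, 0.0729]
eef_rot: [-1.571, -0.0, 0.373]
force: [-0.1, -0.0, -0.2]
grip_width: 0.0563
```

>>> step_arm(targets=[[0, 0, 0, 0, 0, 0], [0, 0, 0, 0, 0, 0], [0, 0, 0, 0, 0, 0], [0, 0, 0, 0, 0, 0], [0, 0, 0, 0, 0, 0]], gripper=-1, squeeze=25)

```text
time_s: 4.08
ee_pos: [0.668, -0.0049, 0.0726]
eef_rot: [-1.57, -0.0, 0.374]
force: [-1.1, 2.3, 1.5]
grip_width: 0.0194
```

>>> step_arm(targets=[[0, -5, 0, 0, 0, 0], [0, -8, 0, 0, 0, 0], [0, -10, 0, 0, 0, 0], [0, -12, 0, 0, 0, 0], [0, -20, 0, 0, 0, 0], [0, -25, 0, 0, 0, 0], [0, -20, 0, 0, 0, 0], [0, 0, 0, 0, 0, 0]])

```text
time_s: 5.08
ee_pos: [0.6687, -0.0052, 0.1753]
eef_rot: [-1.573, -0.004, 0.374]
force: [0.3, 0.6, 0.1]
grip_width: 0.0194
```

```bash
python3 snap.py wrist 2; python3 - <<'E'
from h import *
c,o=pickle.load(open("pics/wrist2.pkl","rb"))
R=Rot.from_euler("xyz",o["eef_rot"]).as_matrix()
d=np.array([.502,.317,o["ee_pos"][2]])-o["ee_pos"];print(R.T@d*1e3)
E
```

```text
{'time_s': np.float64(5.075), 'ee_pos': array([ 0.6687, -0.0052,  0.1753]), 'eef_rot': array([-1.5726, -0.0037,  0.3738]), 'force': array([0.2921, 0.6055, 0.1327]), 'moment': array([-0.0018,  0.0141,  0.0272]), 'grip_width': np.float64(0.0194), 'qpos': array([-6.2600e-02,  5.8950e-01,  1.1786e+00, -1.0000e-04,  1.3693e+00,
       -2.0072e+00])}
[-37.54828519  -0.7920608  360.88280308]
```

View pics/wrist2.png

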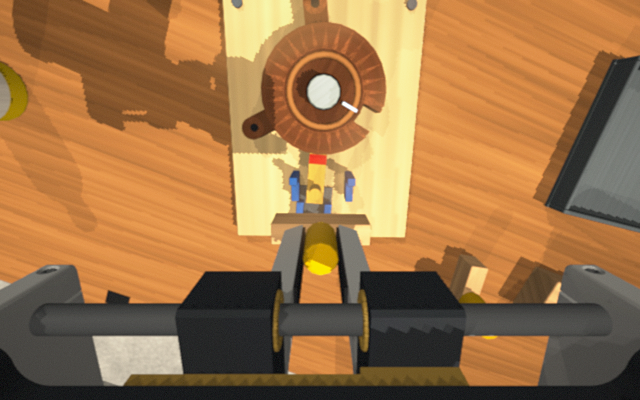

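>>> step_arm(targets=[[-2, 0, 20, 0, 0, 0], [-4, 0, 36, 0, 0, 0], [-4, 0, 36, 0, 0, 0], [-4, 0, 36, 0, 0, 0], [-4, 0, 36, 0, 0, 0], [-4, 0, 36, 0, 0, 0], [-4, 0, 36, 0, 0, 0], [-4, 0, 36, 0, 0, 0], [-4, 0, 36, 0, 0, 0], [-3, 0, 35, 0, 0, 0], [-1, 0, 18, 0, 0, 0], [0, 0, 0, 0, 0, 0]])

```text
time_s: 6.62
ee_pos: [0.5, 0.3177, 0.1721]
eef_rot: [-1.571, 0.001, 0.376]
force: [-0.1, -0.5, -1.7]
grip_width: 0.0193
```

>>> step_arm(targets=[[0, 30, 0, 0, 0, 0], [0, 40, 0, 0, 0, 0], [0, 35, 0, 0, 0, 0], [0, 18, 0, 0, 0, 0], [0, 9, 0, 0, 0, 0], [0, 4, 0, 0, 0, 0], [0, 2, 0, 0, 0, 0], [0, 0, 0, 0, 0, 0]])

```text
time_s: 7.62
ee_pos: [0.5014, 0.3173, 0.0356]
eef_rot: [-1.571, -0.002, 0.374]
force: [-0.4, -0.2, 3.1]
grip_width: 0.0193
```

>>> step_arm(targets=[[0, 0, 0, 0, 0, 0], [0, 0, 0, 0, 0, 0], [0, 0, 0, 0, 0, 0], [0, -10, 0, 0, 0, 0], [0, -20, 0, 0, 0, 0], [0, -40, 0, 0, 0, 0], [0, -40, 0, 0, 0, 0], [0, -30, 0, 0, 0, 0], [0, 0, 0, 0, 0, 0]], gripper=0.0)

```text
time_s: 8.75
ee_pos: [0.5016, 0.3175, 0.1774]
eef_rot: [-1.57, -0.005, 0.374]
force: [-0.4, -0.1, -0.4]
grip_width: 0.0471
```

```bash
python3 snap.py top 3;python3 snap.py wrist 3; python3 - <<'E'
from h import *
im=cv2.imread("pics/top3.png")
cv2.imwrite("pics/top3z.png",cv2.resize(im[115:265,180:385],None,fx=3.9,fy=3.9,interpolation=cv2.INTER_CUBIC))
E
```

```text
{'time_s': np.float64(8.75), 'ee_pos': array([0.5016, 0.3175, 0.1774]), 'eef_rot': array([-1.5702, -0.0047,  0.3739]), 'force': array([-0.3863, -0.0653, -0.3507]), 'moment': array([ 0.0703,  0.0541, -0.0192]), 'grip_width': np.float64(0.0471), 'qpos': array([ 0.5027,  0.4167,  1.4295, -0.    ,  1.2906, -1.442 ])}
{'time_s': np.float64(8.8), 'ee_pos': array([0.5009, 0.3171, 0.1754]), 'eef_rot': array([-1.5706, -0.0017,  0.3738]), 'force': array([-0.1411,  0.2399, -0.5662]), 'moment': array([ 0.0872,  0.027 , -0.0061]), 'grip_width': np.float64(0.0469), 'qpos': array([ 0.5026,  0.4186,  1.4316, -0.    ,  1.2896, -1.442 ])}
```

View pics/top3z.png

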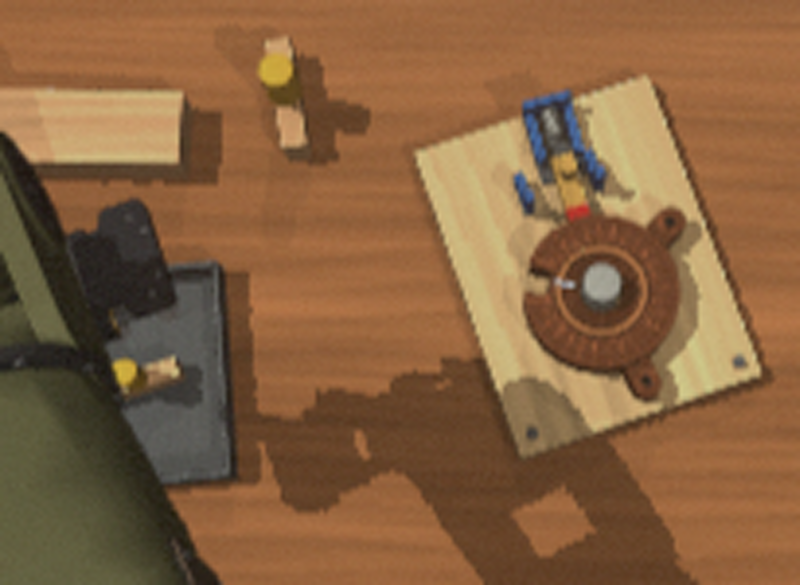

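View pics/wrist3.png

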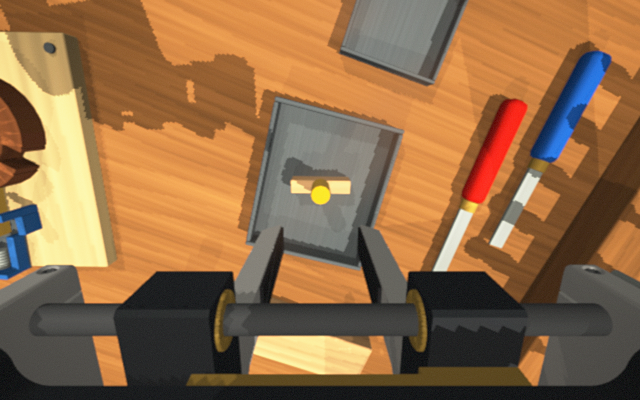

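>>> step_arm(targets=[[-5, 0, -18, 0, 0, 0], [-11, 0, -35, 0, 0, 0], [-11, 0, -36, 0, 0, 0], [-11, 0, -36, 0, 0, 0], [-11, 0, -36, 0, 0, 0], [-11, 0, -36, 0, 0, 0], [-12, 0, -36, 0, 0, 0], [-12, 0, -36, 0, 0, 0], [-12, 0, -36, 0, 0, 0], [-12, 0, -36, 0, 0, 0], [-11, 0, -36, 0, 0, 0], [-6, 0, -22, 0, 0, 0]], gripper=-1)

```text
time_s: 10.35
ee_pos: [0.5291, -0.1025, 0.1735]
eef_rot: [-1.57, 0.001, 0.372]
force: [0.5, 0.7, -0.3]
grip_width: 0.0005
```

>>> step_arm(targets=[[0, 30, 0, 0, -5.8, 0], [0, 30, 0, 0, 0, 0], [0, 15, 0, 0, 0, 0], [0, 0, 0, 0, 0, 0]])

```text
time_s: 10.85
ee_pos: [0.5294, -0.1003, 0.0987]
eef_rot: [-1.57, 0.002, 0.475]
force: [0.0, 0.9, 0.4]
grip_width: 0.0004
```

```bash
python3 snap.py wrist 4;python3 snap.py side 4; python3 - <<'E'
from h import *
im=cv2.imread("pics/side4.png")
cv2.imwrite("pics/s4z.png",cv2.resize(im[100:270,220:430],None,fx=3.5,fy=3.5,interpolation=cv2.INTER_CUBIC))
E
```

```text
{'time_s': np.float64(10.85), 'ee_pos': array([ 0.5294, -0.1003,  0.0987]), 'eef_rot': array([-1.5695e+00,  1.5000e-03,  4.7470e-01]), 'force': array([0.0475, 0.8861, 0.4397]), 'moment': array([0.0559, 0.0238, 0.0122]), 'grip_width': np.float64(0.0004), 'qpos': array([-2.5520e-01,  3.8930e-01,  1.6652e+00, -1.0000e-04,  1.0891e+00,
       -2.3006e+00])}
{'time_s': np.float64(10.9), 'ee_pos': array([ 0.53  , -0.1003,  0.0997]), 'eef_rot': array([-1.5707e+00,  1.0000e-04,  4.7480e-01]), 'force': array([-0.1583, -0.5454, -0.6714]), 'moment': array([ 0.0429, -0.0013, -0.017 ]), 'grip_width': np.float64(0.0008), 'qpos': array([-0.255 ,  0.3882,  1.664 , -0.    ,  1.0895, -2.3005])}
```

View pics/wrist4.png

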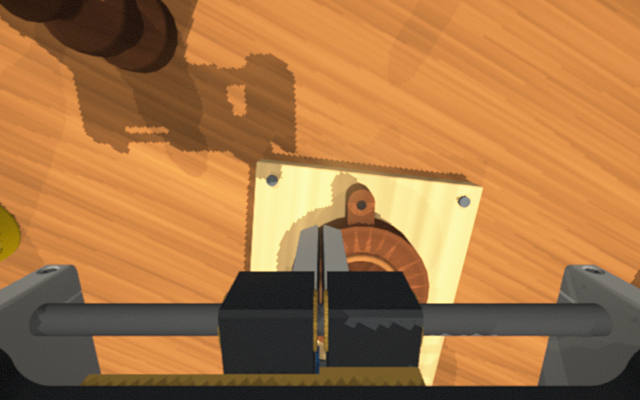

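View pics/s4z.png

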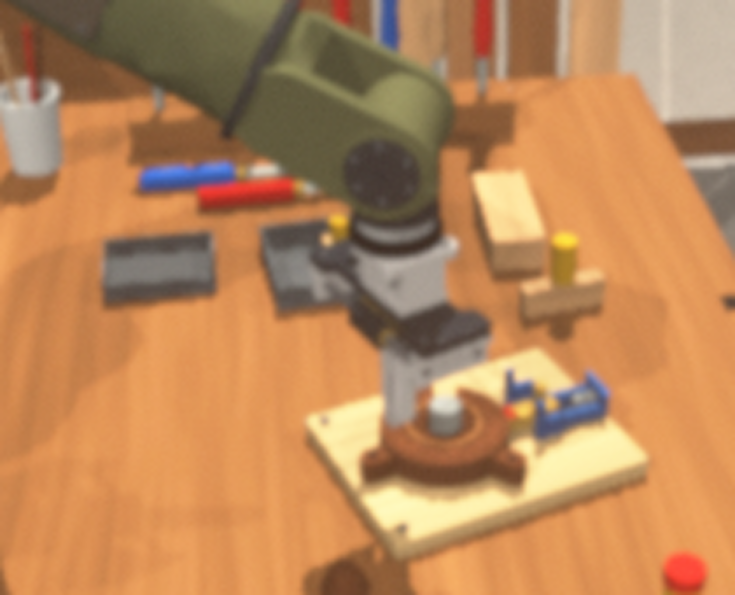

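```bash
python3 - <<'E'
from h import *
c,o=pickle.load(open("pics/wrist4.pkl","rb"))
print("earA hole",onz(c,361,205,.044,o))
print("tip",proj(c,o["ee_pos"],o), "lower tip pos",proj(c,[.53,-.1003,.044],o))
E
```

```text
earA hole [ 0.50840597 -0.07414889  0.044     ]
tip [[320.2064306  239.58171388]] lower tip pos [[319.84079476 213.6233777 ]]
```

>>> step_arm(targets=[[0, 25, 0, 0, 0, 0], [0, 25, 0, 0, 0, 0], [0, 14, 0, 0, 0, 0], [0, 7, 0, 0, 0, 0], [0, 0, 0, 0, 0, 0]])

```text
time_s: 11.58
ee_pos: [0.5303, -0.1001, 0.0288]
eef_rot: [-1.571, -0.0, 0.475]
force: [0.1, -0.1, -0.0]
grip_width: 0.0001
```

>>> step_arm(targets=[[0, 0, 2, 0, 0, 0], [0, 0, 2, 0, 0, 0], [0, 0, 2, 0, 0, 0], [0, 0, 1, 0, 0, 0], [0, 0, 1, 0, 0, 0], [0, 0, 1, 0, 0, 0], [0, 0, 1, 0, 0, 0]])

```text
time_s: 12.45
ee_pos: [0.5256, -0.0912, 0.0285]
eef_rot: [-1.571, -0.0, 0.475]
force: [0.2, -1.5, -1.0]
grip_width: 0.0008
```

>>> step_arm(targets=[[-0.4, 0, 1.24, 0, 1, 0], [-0.4, 0, 1.24, 0, 1, 0], [-0.4, 0, 1.24, 0, 1, 0], [-0.4, 0, 1.24, 0, 1, 0], [-0.4, 0, 1.24, 0, 1, 0], [-0.4, 0, 1.24, 0, 1, 0]])

```text
time_s: 13.2
ee_pos: [0.5204, -0.0854, 0.0286]
eef_rot: [-1.571, -0.0, 0.369]
force: [4.9, -3.6, 0.9]
grip_width: 0.0001
```

```bash
python3 snap.py top 5; python3 - <<'E'
from h import *
im=cv2.imread("pics/top5.png")
cv2.imwrite("pics/t5z.png",cv2.resize(im[125:240,280:385],None,fx=5.2,fy=5.2,interpolation=cv2.INTER_CUBIC))
E
```

```text
{'time_s': np.float64(13.2), 'ee_pos': array([ 0.5204, -0.0854,  0.0286]), 'eef_rot': array([-1.5712e+00, -4.0000e-04,  3.6910e-01]), 'force': array([ 4.9198, -3.5719,  0.8574]), 'moment': array([-0.3453, -0.6864,  0.0699]), 'grip_width': np.float64(0.0001), 'qpos': array([-2.3220e-01,  4.6900e-01,  1.7429e+00, -1.0000e-04,  9.2920e-01,
       -2.1720e+00])}
```

View pics/t5z.png

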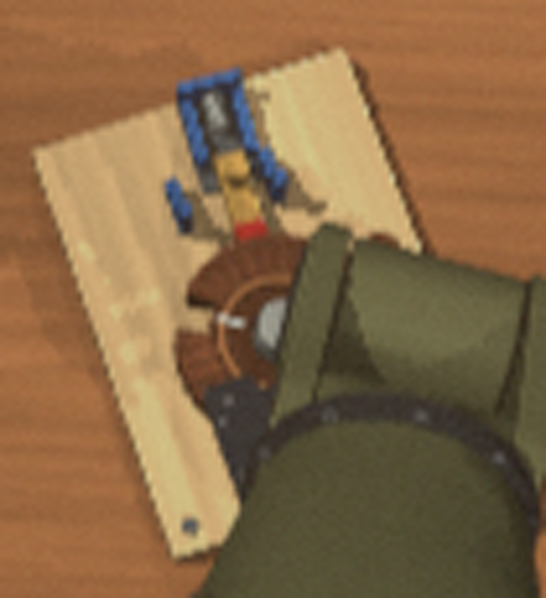

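>>> step_arm(targets=[[-0.3, 0, 1.24, 0, 1, 0], [-0.3, 0, 1.24, 0, 1, 0], [-0.3, 0, 1.24, 0, 1, 0], [-0.3, 0, 1.24, 0, 1, 0], [-0.3, 0, 1.24, 0, 1, 0], [-0.3, 0, 1.24, 0, 1, 0], [-0.3, 0, 1.24, 0, 1, 0], [-0.3, 0, 1.24, 0, 1, 0]])

```text
time_s: 14.25
ee_pos: [0.5147, -0.0768, 0.0285]
eef_rot: [-1.571, 0.0, 0.23]
force: [1.7, -4.8, 4.3]
grip_width: 0.0004
```

```bash
cat > st.py <<'E'
from h import *
from station import get_obs
S=np.array([.578,-.038]);o=get_obs();p=o["ee_pos"][:2]-S;y=o["eef_rot"][2];a=y+np.pi
er=np.array([np.cos(a),np.sin(a)]);et=np.array([-er[1],er[0]]);f=o["force"][:2]
print("t",round(o["time_s"],2),"yaw",round(np.degrees(y),1),"rad,tan mm",(p@er*1e3).round(1),(p@et*1e3).round(1),"F rad,tan",(f@er).round(1),(f@et).round(1),"|F|",np.linalg.norm(o["force"]).round(1))
E
python3 st.py
```

```text
t 14.25 yaw 13.2 rad,tan mm 70.4 23.4 F rad,tan -0.6 5.1 |F| 6.6
```

>>> step_arm(targets=[[-0.35, 0, 1.24, 0, 1, 0], [-0.35, 0, 1.24, 0, 1, 0], [-0.35, 0, 1.24, 0, 1, 0], [-0.35, 0, 1.24, 0, 1, 0], [-0.35, 0, 1.24, 0, 1, 0], [-0.35, 0, 1.24, 0, 1, 0], [-0.35, 0, 1.24, 0, 1, 0], [-0.35, 0, 1.24, 0, 1, 0]])

```text
time_s: 15.25
ee_pos: [0.5101, -0.0676, 0.0285]
eef_rot: [-1.571, 0.001, 0.09]
force: [-0.3, -6.1, 4.4]
grip_width: 0.0001
```

```bash
python3 st.py
```

```text
t 15.25 yaw 5.2 rad,tan mm 70.3 23.4 F rad,tan 0.8 6.1 |F| 7.6
```

>>> step_arm(targets=[[-0.37, 0, 1.24, 0, 1, 0], [-0.37, 0, 1.24, 0, 1, 0], [-0.37, 0, 1.24, 0, 1, 0], [-0.37, 0, 1.24, 0, 1, 0], [-0.37, 0, 1.24, 0, 1, 0], [-0.37, 0, 1.24, 0, 1, 0], [-0.37, 0, 1.24, 0, 1, 0], [-0.37, 0, 1.24, 0, 1, 0], [-0.37, 0, 1.24, 0, 1, 0], [-0.37, 0, 1.24, 0, 1, 0]])

```text
time_s: 16.5
ee_pos: [0.506, -0.0551, 0.0283]
eef_rot: [-1.571, 0.002, -0.084]
force: [-1.5, -5.5, 4.0]
grip_width: 0.0002
```

```bash
python3 st.py
```

```text
t 16.5 yaw -4.8 rad,tan mm 70.3 23.1 F rad,tan 1.0 5.6 |F| 7.0
```

>>> step_arm(targets=[[-0.37, 0, 1.24, 0, 1, 0], [-0.37, 0, 1.24, 0, 1, 0], [-0.37, 0, 1.24, 0, 1, 0], [-0.37, 0, 1.24, 0, 1, 0], [-0.37, 0, 1.24, 0, 1, 0], [-0.37, 0, 1.24, 0, 1, 0], [-0.37, 0, 1.24, 0, 1, 0], [-0.37, 0, 1.24, 0, 1, 0], [-0.37, 0, 1.24, 0, 1, 0], [-0.37, 0, 1.24, 0, 1, 0]])

```text
time_s: 17.75
ee_pos: [0.5041, -0.0423, 0.0282]
eef_rot: [-1.571, 0.002, -0.259]
force: [-2.2, -4.0, 4.2]
grip_width: 0.0003
```

```bash
python3 st.py
```

```text
t 17.75 yaw -14.8 rad,tan mm 70.3 23.0 F rad,tan 1.1 4.4 |F| 6.2
```

>>> step_arm(targets=[[-0.37, 0, 1.24, 0, 1, 0], [-0.37, 0, 1.24, 0, 1, 0], [-0.37, 0, 1.24, 0, 1, 0], [-0.37, 0, 1.24, 0, 1, 0], [-0.37, 0, 1.24, 0, 1, 0], [-0.37, 0, 1.24, 0, 1, 0], [-0.37, 0, 1.24, 0, 1, 0], [-0.37, 0, 1.24, 0, 1, 0], [-0.37, 0, 1.24, 0, 1, 0], [-0.37, 0, 1.24, 0, 1, 0]])

```text
time_s: 19.0
ee_pos: [0.5045, -0.0293, 0.0281]
eef_rot: [-1.572, 0.002, -0.434]
force: [-3.5, -4.8, 4.3]
grip_width: 0.0006
```

```bash
python3 st.py; python3 snap.py top 6; python3 - <<'E'
from h import *
im=cv2.imread("pics/top6.png")
cv2.imwrite("pics/t6z.png",cv2.resize(im[125:240,280:385],None,fx=5.2,fy=5.2,interpolation=cv2.INTER_CUBIC))
E
```

```text
t 19.0 yaw -24.8 rad,tan mm 70.3 23.0 F rad,tan 1.2 5.8 |F| 7.3
{'time_s': np.float64(19.0), 'ee_pos': array([ 0.5045, -0.0293,  0.0281]), 'eef_rot': array([-1.5719,  0.0024, -0.4336]), 'force': array([-3.5178, -4.773 ,  4.3364]), 'moment': array([-0.7596,  0.5668,  0.0216]), 'grip_width': np.float64(0.0006), 'qpos': array([-1.3030e-01,  4.3140e-01,  1.8028e+00, -4.0000e-04,  9.1010e-01,
       -1.2672e+00])}
```

View pics/t6z.png

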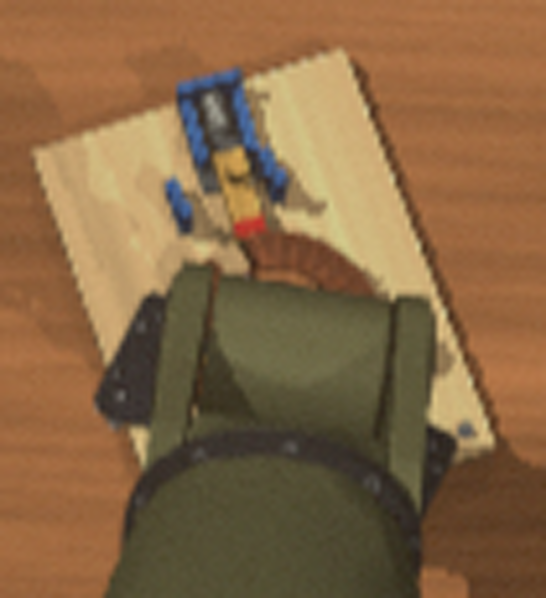

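>>> step_arm(targets=[[-0.37, 0, 1.24, 0, 1, 0], [-0.37, 0, 1.24, 0, 1, 0], [-0.37, 0, 1.24, 0, 1, 0], [-0.37, 0, 1.24, 0, 1, 0], [-0.37, 0, 1.24, 0, 1, 0], [-0.37, 0, 1.24, 0, 1, 0]])

```text
time_s: 19.8
ee_pos: [0.506, -0.0216, 0.0281]
eef_rot: [-1.572, 0.002, -0.538]
force: [-4.1, -4.2, 3.8]
grip_width: 0.0005
```

```bash
python3 st.py; python3 snap.py top 7; python3 snap.py side 7; python3 - <<'E'
from h import *
im=cv2.imread("pics/top7.png");im2=cv2.imread("pics/side7.png")
a=cv2.resize(im[125:195,300:370],None,fx=6,fy=6,interpolation=cv2.INTER_CUBIC)
b=cv2.resize(im2[180:240,330:400],None,fx=6,fy=6,interpolation=cv2.INTER_CUBIC)
b=cv2.copyMakeBorder(b,0,60,0,0,cv2.BORDER_CONSTANT)
cv2.imwrite("pics/t7z.png",np.hstack([a[:,:380],b]))
E
```

```text
t 19.8 yaw -30.8 rad,tan mm 70.3 22.8 F rad,tan 1.3 5.7 |F| 7.0
{'time_s': np.float64(19.8), 'ee_pos': array([ 0.506 , -0.0216,  0.0281]), 'eef_rot': array([-1.572 ,  0.0024, -0.538 ]), 'force': array([-4.0671, -4.2124,  3.7666]), 'moment': array([-0.6223,  0.6083,  0.0358]), 'grip_width': np.float64(0.0005), 'qpos': array([-1.1490e-01,  4.3340e-01,  1.7999e+00, -2.0000e-04,  9.1100e-01,
       -1.1476e+00])}
{'time_s': np.float64(19.85), 'ee_pos': array([ 0.5061, -0.0214,  0.0281]), 'eef_rot': array([-1.5719,  0.0023, -0.5388]), 'force': array([-2.8347, -2.7833,  1.5485]), 'moment': array([-0.4989,  0.656 ,  0.0182]), 'grip_width': np.float64(0.0005), 'qpos': array([-1.1460e-01,  4.3350e-01,  1.7997e+00, -1.0000e-04,  9.1100e-01,
       -1.1465e+00])}
```

View pics/t7z.png

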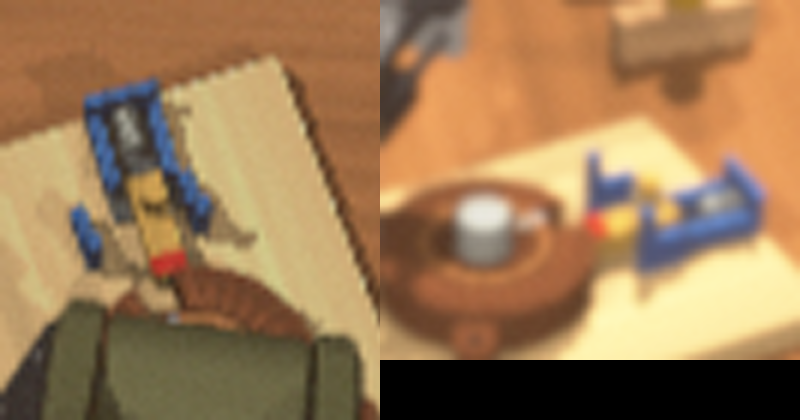

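>>> step_arm(targets=[[-0.3, 0, 1.0, 0, 0.8, 0], [-0.3, 0, 1.0, 0, 0.8, 0], [-0.3, 0, 1.0, 0, 0.8, 0], [-0.3, 0, 1.0, 0, 0.8, 0], [-0.2, 0, 0.6, 0, 0.5, 0]])

```text
time_s: 20.52
ee_pos: [0.5081, -0.0169, 0.0282]
eef_rot: [-1.571, 0.001, -0.602]
force: [-3.4, -1.7, -0.8]
grip_width: 0.0006
```

```bash
python3 st.py
```

```text
t 20.52 yaw -34.5 rad,tan mm 69.5 22.3 F rad,tan 1.8 3.3 |F| 3.8
```

>>> step_arm(targets=[[-0.1, 0, 0.4, 0, 0.32, 0], [-0.1, 0, 0.4, 0, 0.32, 0]])

```text
time_s: 20.78
ee_pos: [0.5085, -0.0163, 0.0283]
eef_rot: [-1.571, 0.0, -0.613]
force: [-3.7, -1.6, -1.9]
grip_width: 0.0002
```

```bash
python3 st.py
```

```text
t 20.77 yaw -35.1 rad,tan mm 69.3 22.2 F rad,tan 2.1 3.4 |F| 4.4
```

>>> step_arm(targets=[[-0.1, 0, 0.4, 0, 0.32, 0], [-0.1, 0, 0.4, 0, 0.32, 0]])

```text
time_s: 21.02
ee_pos: [0.509, -0.0155, 0.0285]
eef_rot: [-1.571, -0.0, -0.625]
force: [-2.6, -1.7, -1.3]
grip_width: 0.0006
```

```bash
python3 st.py; python3 snap.py top 8; python3 snap.py side 8; cat > v.py <<'E'
from h import *
import sys
i=sys.argv[1]
im=cv2.imread(f"pics/top{i}.png");im2=cv2.imread(f"pics/side{i}.png")
a=cv2.resize(im[125:195,300:370],None,fx=6,fy=6,interpolation=cv2.INTER_CUBIC)
b=cv2.resize(im2[180:240,330:400],None,fx=6,fy=6,interpolation=cv2.INTER_CUBIC)
b=cv2.copyMakeBorder(b,0,60,0,0,cv2.BORDER_CONSTANT)
cv2.imwrite(f"pics/z{i}.png",np.hstack([a[:,:380],b]))
E
python3 v.py 8
```

```text
t 21.02 yaw -35.8 rad,tan mm 69.1 22.1 F rad,tan 1.1 2.9 |F| 3.4
{'time_s': np.float64(21.025), 'ee_pos': array([ 0.509 , -0.0155,  0.0285]), 'eef_rot': array([-1.5707e+00, -2.0000e-04, -6.2450e-01]), 'force': array([-2.6423, -1.7165, -1.275 ]), 'moment': array([-0.3694,  0.4545,  0.1011]), 'grip_width': np.float64(0.0006), 'qpos': array([-0.1024,  0.4364,  1.794 , -0.    ,  0.911 , -1.0487])}
{'time_s': np.float64(21.075), 'ee_pos': array([ 0.509 , -0.0155,  0.0285]), 'eef_rot': array([-1.5707e+00, -2.0000e-04, -6.2480e-01]), 'force': array([-2.2675, -1.4497, -2.1678]), 'moment': array([-0.3382,  0.4076,  0.0249]), 'grip_width': np.float64(0.0005), 'qpos': array([-0.1024,  0.4364,  1.794 , -0.    ,  0.911 , -1.0484])}
```

View pics/z8.png

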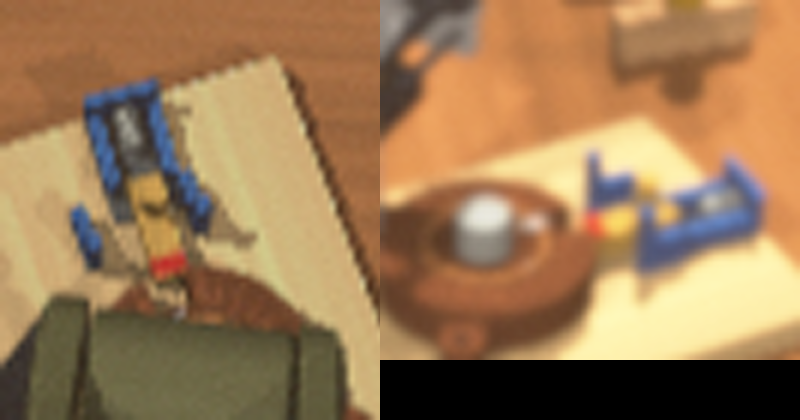

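>>> step_arm(targets=[[-0.15, 0, 0.4, 0, 0.32, 0], [-0.15, 0, 0.4, 0, 0.32, 0]])

```text
time_s: 21.38
ee_pos: [0.5092, -0.0147, 0.0285]
eef_rot: [-1.571, -0.0, -0.636]
force: [-2.4, -3.0, -1.2]
grip_width: 0.0004
```

```bash
python3 st.py
```

```text
t 21.38 yaw -36.4 rad,tan mm 69.2 22.1 F rad,tan 0.2 3.9 |F| 4.1
```

>>> step_arm(targets=[[-0.15, 0, 0.4, 0, 0.32, 0], [-0.15, 0, 0.4, 0, 0.32, 0]])

```text
time_s: 21.62
ee_pos: [0.5094, -0.0139, 0.0285]
eef_rot: [-1.571, 0.0, -0.647]
force: [-2.5, -1.8, -1.6]
grip_width: 0.0005
```

```bash
python3 st.py; i=9;python3 snap.py top $i; python3 snap.py side $i;python3 v.py $i
```

```text
t 21.62 yaw -37.1 rad,tan mm 69.3 22.1 F rad,tan 0.9 2.9 |F| 3.5
{'time_s': np.float64(21.625), 'ee_pos': array([ 0.5094, -0.0139,  0.0285]), 'eef_rot': array([-1.5708,  0.    , -0.6469]), 'force': array([-2.5088, -1.7634, -1.5997]), 'moment': array([-0.3622,  0.4587, -0.0407]), 'grip_width': np.float64(0.0005), 'qpos': array([-0.0991,  0.4371,  1.7929, -0.    ,  0.9117, -1.023 ])}
{'time_s': np.float64(21.675), 'ee_pos': array([ 0.5094, -0.0138,  0.0285]), 'eef_rot': array([-1.5708,  0.    , -0.6471]), 'force': array([-1.6377, -1.5675, -1.8533]), 'moment': array([-0.3179,  0.4022,  0.0393]), 'grip_width': np.float64(0.0003), 'qpos': array([-0.099 ,  0.4371,  1.7929,  0.    ,  0.9116, -1.0227])}
```

View pics/z9.png

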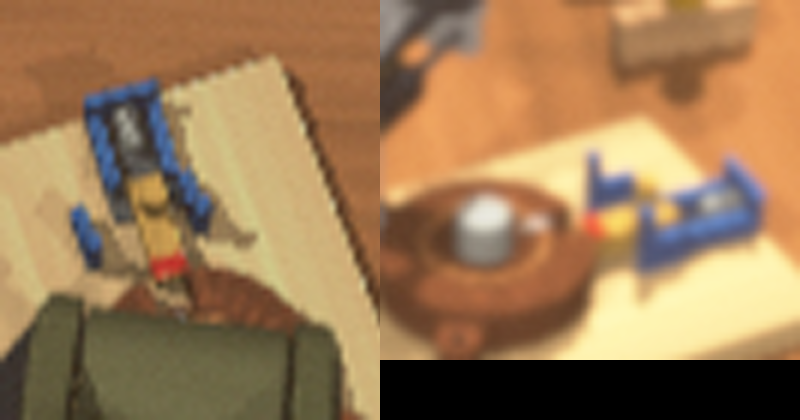

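Still on the rim, a couple of degrees short. Continuing in small steps and watching for the force change.

>>> step_arm(targets=[[-0.15, 0, 0.4, 0, 0.32, 0], [-0.15, 0, 0.4, 0, 0.32, 0]])

```text
time_s: 21.98
ee_pos: [0.5096, -0.0131, 0.0285]
eef_rot: [-1.571, -0.0, -0.658]
force: [-4.0, -1.9, 1.0]
grip_width: 0.0008
```

```bash
python3 st.py
```

```text
t 21.98 yaw -37.7 rad,tan mm 69.4 22.1 F rad,tan 2.0 4.0 |F| 4.6
```

>>> step_arm(targets=[[-0.15, 0, 0.4, 0, 0.32, 0], [-0.15, 0, 0.4, 0, 0.32, 0]])

```text
time_s: 22.22
ee_pos: [0.5099, -0.0122, 0.0284]
eef_rot: [-1.571, 0.0, -0.669]
force: [-2.6, -2.1, -1.0]
grip_width: 0.0005
```

```bash
python3 st.py; i=10;python3 snap.py top $i; python3 snap.py side $i;python3 v.py $i
```

```text
t 22.23 yaw -38.3 rad,tan mm 69.4 22.0 F rad,tan 0.7 3.3 |F| 3.5
{'time_s': np.float64(22.225), 'ee_pos': array([ 0.5099, -0.0122,  0.0284]), 'eef_rot': array([-1.5708,  0.    , -0.6692]), 'force': array([-2.596 , -2.1479, -1.0015]), 'moment': array([-0.3875,  0.5583,  0.0202]), 'grip_width': np.float64(0.0005), 'qpos': array([-0.0958,  0.438 ,  1.7916, -0.    ,  0.912 , -0.9973])}
{'time_s': np.float64(22.275), 'ee_pos': array([ 0.5099, -0.0122,  0.0285]), 'eef_rot': array([-1.5708e+00, -1.0000e-04, -6.6940e-01]), 'force': array([-0.8956, -1.5379, -0.701 ]), 'moment': array([-0.2941,  0.5268, -0.0029]), 'grip_width': np.float64(0.0006), 'qpos': array([-0.0957,  0.4379,  1.7916, -0.    ,  0.912 , -0.9971])}
```

View pics/z10.png

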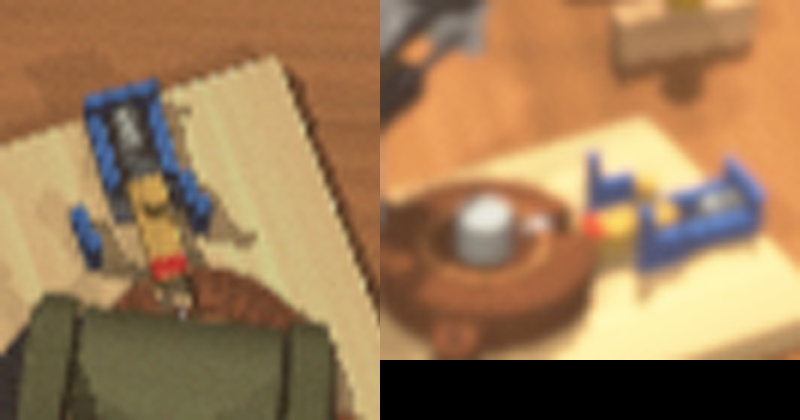

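>>> step_arm(targets=[[-0.15, 0, 0.4, 0, 0.32, 0], [-0.1, 0, 0.3, 0, 0.24, 0]])

```text
time_s: 22.58
ee_pos: [0.5104, -0.0114, 0.0286]
eef_rot: [-1.57, -0.001, -0.679]
force: [-0.1, -0.8, -0.6]
grip_width: 0.0008
```

```bash
python3 st.py
```

```text
t 22.57 yaw -38.9 rad,tan mm 69.3 21.8 F rad,tan -0.4 0.7 |F| 1.0
```

>>> step_arm(targets=[[-0.1, 0, 0.3, 0, 0.24, 0], [-0.1, 0, 0.3, 0, 0.24, 0]])

```text
time_s: 22.82
ee_pos: [0.5105, -0.011, 0.0285]
eef_rot: [-1.571, -0.0, -0.687]
force: [-0.0, -1.7, -0.1]
grip_width: 0.0006
```

```bash
python3 st.py; i=11;python3 snap.py top $i; python3 snap.py side $i;python3 v.py $i
```

```text
t 22.82 yaw -39.4 rad,tan mm 69.3 21.9 F rad,tan -1.0 1.3 |F| 1.7
{'time_s': np.float64(22.825), 'ee_pos': array([ 0.5105, -0.011 ,  0.0285]), 'eef_rot': array([-1.5705e+00, -4.0000e-04, -6.8730e-01]), 'force': array([-0.0044, -1.6545, -0.0766]), 'moment': array([-0.3385,  0.0512, -0.033 ]), 'grip_width': np.float64(0.0006), 'qpos': array([-0.0932,  0.4387,  1.7902, -0.    ,  0.9122, -0.9767])}
{'time_s': np.float64(22.875), 'ee_pos': array([ 0.5105, -0.011 ,  0.0286]), 'eef_rot': array([-1.5706e+00, -5.0000e-04, -6.8750e-01]), 'force': array([ 0.5908, -0.3727,  0.3878]), 'moment': array([-0.2366,  0.0256, -0.0431]), 'grip_width': np.float64(0.0004), 'qpos': array([-9.3200e-02,  4.3870e-01,  1.7902e+00, -1.0000e-04,  9.1220e-01,
       -9.7650e-01])}
```

View pics/z11.png

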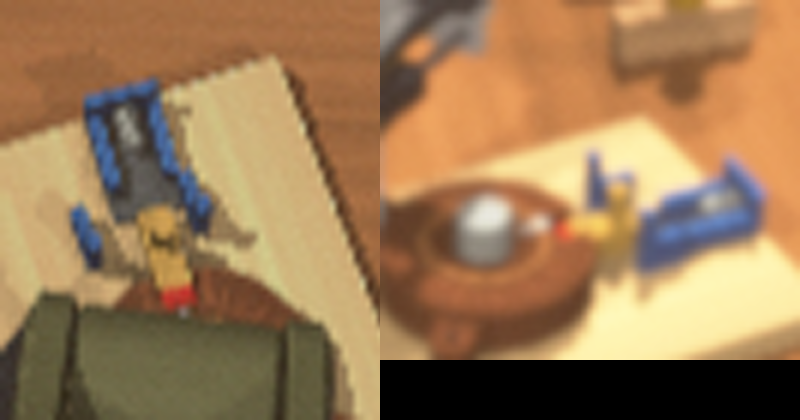

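>>> step_arm(targets=[[0, 0, -1, 0, 0, 0], [0, 0, -3, 0, 0, 0], [0, 0, -6, 0, 0, 0], [0, 0, 0, 0, 0, 0], [0, -10, 0, 0, 0, 0], [0, -30, 0, 0, 0, 0], [0, -40, 0, 0, 0, 0], [0, -40, 0, 0, 0, 0], [0, 0, 0, 0, 0, 0]])

```text
time_s: 24.05
ee_pos: [0.5054, -0.0187, 0.1519]
eef_rot: [-1.568, -0.005, -0.687]
force: [-0.2, -0.9, -0.2]
grip_width: 0.0005
```

>>> step_arm(targets=[[-30, 0, 0, 0, 0, 0], [-50, 0, 0, 0, 0, 0], [-50, 0, 0, 0, 0, 0], [-40, 0, 0, 0, 0, 0], [0, 0, 0, 0, 0, 0], [0, 0, 0, 0, 0, 0]])

```text
time_s: 24.8
ee_pos: [0.3729, 0.089, 0.1484]
eef_rot: [-1.571, -0.0, -0.687]
force: [0.7, -0.4, 0.1]
grip_width: 0.0002
```

```bash
i=12;python3 snap.py top $i; python3 snap.py side $i; python3 - <<'E'
from h import *
im=cv2.imread("pics/top12.png");im2=cv2.imread("pics/side12.png")
cv2.imwrite("pics/z12.png",cv2.resize(im[125:240,180:385],None,fx=3.9,fy=3.9,interpolation=cv2.INTER_CUBIC))
cv2.imwrite("pics/z12s.png",cv2.resize(im2[150:260,240:410],None,fx=4.5,fy=4.5,interpolation=cv2.INTER_CUBIC))
E
```

```text
{'time_s': np.float64(24.8), 'ee_pos': array([0.3729, 0.089 , 0.1484]), 'eef_rot': array([-1.5708e+00, -1.0000e-04, -6.8670e-01]), 'force': array([ 0.7119, -0.3601,  0.1325]), 'moment': array([-0.0444,  0.0348,  0.0139]), 'grip_width': np.float64(0.0002), 'qpos': array([ 1.3870e-01, -1.5500e-02,  2.0231e+00, -1.0000e-04,  1.1340e+00,
       -7.4540e-01])}
{'time_s': np.float64(24.85), 'ee_pos': array([0.373 , 0.0888, 0.1483]), 'eef_rot': array([-1.5709,  0.    , -0.6873]), 'force': array([ 1.112 , -0.4334,  0.1471]), 'moment': array([-0.0062,  0.0195, -0.0042]), 'grip_width': np.float64(0.0006), 'qpos': array([ 1.3810e-01, -1.5100e-02,  2.0228e+00, -1.0000e-04,  1.1340e+00,
       -7.4530e-01])}
```

View pics/z12.png

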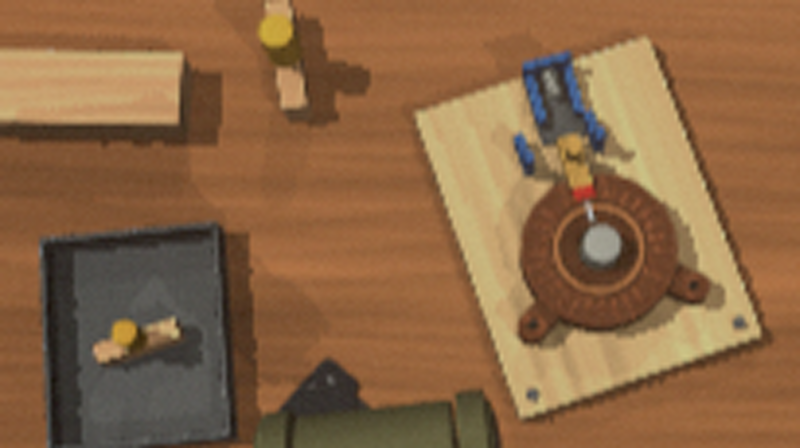

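View pics/z12s.png

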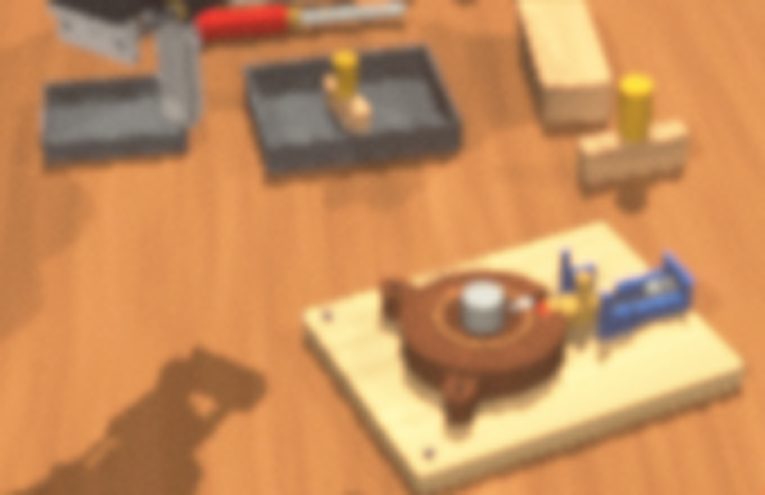

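```bash
python3 - <<'E'
from h import *
c0=pickle.load(open("pics/top0.pkl","rb"))
S=np.array([.578,-.038])
def nose(c,nm):
    im=c["pixels"][:,:,::-1];hsv=cv2.cvtColor(im,cv2.COLOR_BGR2HSV)
    m=cv2.inRange(hsv,(0,200,130),(6,255,255))|cv2.inRange(hsv,(174,200,130),(180,255,255));k=np.zeros_like(m);k[155:185,315:345]=m[155:185,315:345]
    n,l,st,ce=cv2.connectedComponentsWithStats(k);i=1+st[1:,4].argmax()
    p=onz(c,*ce[i],.042);d=p[:2]-S;print(nm,st[i],p.round(4),np.linalg.norm(d).round(4),np.degrees(np.arctan2(d[1],d[0])).round(1))
nose(c0,"start")
for i in (5,9,11,12): nose(pickle.load(open(f"pics/top{i}.pkl","rb"))[0],i)
c,o=pickle.load(open("pics/top12.pkl","rb"))
f=lambda u,v:(180+(u+.5)/3.9-.5,125+(v+.5)/3.9-.5)
for p in[(533,326),(694,287)]:
    q=onz(c,*f(*p),.044);print(q,np.degrees(np.arctan2(*(q[:2]-S)[::-1])))
a=c0["pixels"].astype(int);b=c["pixels"].astype(int)
d=np.abs(a-b).sum(2)
cv2.imwrite("pics/diff.png",np.clip(d,0,255).astype(np.uint8))
E
```

```text
start [326 165   1   1   1] [ 0.6513 -0.0144  0.042 ] 0.077 17.9Traceback (most recent call last):
  File "<stdin>", line 10, in <module>
  File "<stdin>", line 7, in nose
ValueError: attempt to get argmax of an empty sequence
```

```bash
python3 - <<'E'
from h import *
c0=pickle.load(open("pics/top0.pkl","rb"))
S=np.array([.578,-.038])
def nose(c,nm):
    im=c["pixels"].astype(float);r,g,b=im[...,0],im[...,1],im[...,2]
    m=((r>110)&(g<.42*r)&(b<.42*r)).astype(np.uint8);k=np.zeros_like(m);k[155:185,318:340]=m[155:185,318:340]
    n,l,st,ce=cv2.connectedComponentsWithStats(k)
    if n<2: print(nm,"none");return
    i=1+st[1:,4].argmax()
    p=onz(c,*ce[i],.042);d=p[:2]-S;print(nm,st[i],p.round(4),np.linalg.norm(d).round(4),np.degrees(np.arctan2(d[1],d[0])).round(1))
nose(c0,"start")
for i in (5,9,11,12): nose(pickle.load(open(f"pics/top{i}.pkl","rb"))[0],i)
c,o=pickle.load(open("pics/top12.pkl","rb"))
f=lambda u,v:(180+(u+.5)/3.9-.5,125+(v+.5)/3.9-.5)
for p in[(533,326),(694,287)]:
    q=onz(c,*f(*p),.044);print(q,np.degrees(np.arctan2(*(q[:2]-S)[::-1])))
a=c0["pixels"].astype(int);b=c["pixels"].astype(int)
d=np.abs(a-b).sum(2)
cv2.imwrite("pics/diff.png",np.clip(d,0,255).astype(np.uint8))
E
```

```text
start [324 164   6   3  13] [ 0.6516 -0.0158  0.042 ] 0.0769 16.8
5 [325 168   6   3  13] [ 0.6391 -0.0198  0.042 ] 0.0638 16.6
9 [325 168   6   3  11] [ 0.6397 -0.0198  0.042 ] 0.0643 16.4
11 [327 173   6   4  16] [ 0.6228 -0.0257  0.042 ] 0.0464 15.4
12 [327 173   6   4  13] [ 0.6224 -0.0247  0.042 ] 0.0463 16.7
[0.51697935 0.01192266 0.044     ] 140.71246432358845
[ 0.55051629 -0.11039401  0.044     ] -110.78879960839193
```

View pics/diff.png

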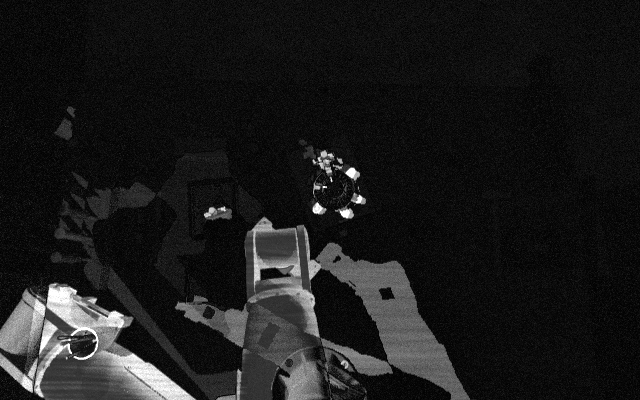

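```bash
python3 -c "
from station import job
print(job.hand_in())"
```

```text
the job is handed in; nothing more can be done
None
```

I pulled the chock out of the jig and stood it in the larger tray, whose corners measured about 168 × 136 mm. The key then came to rest on the flange's rim. I pushed the flange about 66° clockwise by ear_a with closed fingers until the key dropped into the notch. I then backed off, lifted the arm clear and handed the job in at about 25 s. `hand_in()` gave no verdict.

What the last checks showed:
- **Key travel:** the nose moved about 13 mm onto the rim and about 30.5 mm in total, which matches fully home. That is only good to about 2 mm.
- **Push force:** the readings stayed at or below about 8 N, measured at the end of each move. They fell from about 3.5 N to about 1 N when the key dropped.
- **Flange angle:** the ears put the notch at about 15°, against about 16.5° for the key. That is about 6° from the jig's x axis, inside the 0.17 rad (9.7°) limit. It looks flat in the side view, but I did not measure the tilt.
- **Chock and bystanders:** the chock stands upright near the middle of the tray. A before/after top picture shows no movement of the bystanders in view, though the chisels were partly under changing shadows.

One thing I could not explain: the wrist force showed about 4 N upward during the middle of the push. It was gone before the key dropped, and the total force stayed well under the limit.

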